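# Turn the dust leaf over onto the marbles

## Robot

A 7-joint arm with a two-finger parallel gripper is mounted at the origin on the work surface. World frame = base frame: x ahead of the robot, y to its left, z up, the work surface at z = 0. Lengths are in m, angles in degrees, forces in N, time in s.
With the tool pointing down it reaches from about 0.35 to 0.9 m from the base axis. Payload 19.9 kg.
Tool frame: the origin (TCP) lies midway between the tips of the shut fingers; the grasp point (between the pads) lies 19 mm behind it; z points along the fingers, y is the direction in which the jaws open and shut (so a half turn about z gives the same grasp; the last joint's range is limited). The gripper opens to 85 mm and grips with 20 to 120 N. Pads are 22 mm wide; open, the fingers measure 114 mm over their backs; the gripper's body (76 mm by 85 mm) begins 54 mm behind the grasp point. The pads swing forward as they close: fully open they stand 13 mm farther back than shut.
Start: joints at [-75.774, 23.915, -0.59, 92.452, 0.269, 63.638, -3.037], TCP at [0.179, 0.599, 0.231] pointing down, gripper open.
Joint ranges: [-161.28, 161.28], [-22.2, 115.67], [-73.04, 71.86], [3.21, 147.25], [-68.34, 248.33], [10.77, 114.83], [-161.83, 161.83]. Speed limits (degrees/s): [108.29, 108.29, 136.94, 136.94, 172.46, 172.46, 172.46].

## Interface

Orientations are given as [roll, pitch, yaw] about the fixed x, y, z axes, in that order (R = Rz(yaw) Ry(pitch) Rx(roll)).
In Python, from station import arm, vision, job gives the robot as it stands. The module is installed in compiled form; this text tells all that it offers.
- The arm moves only by the tool apply_moves, never from a script. Its argument "commands" is a list that holds one entry, the list of rows, each a list of 7 numbers: the turn, a rotation vector about the world's x, y, z in units of 5 degrees (1.0 is 5 degrees), then the shift along the world's x, y, z in units of 25 mm (1.0 is 25 mm), then the opening, from -1 (shut) to 1 (fully open). A call has 1 to 8 rows; each row is the pose to reach, as a shift and turn from the pose commanded when the call began; what a row does not reach only later rows make up. A row lasts 1/12 s, in which the tool goes at most 41.7 mm and 7.16 degrees, less where a joint would pass 70% of its speed; a pose out of reach is approached as far as the arm can. A call with a gripper value outside its range is refused whole. The fingers move at their own pace and stop on an object; "newtons" is the grip in N (left out, the last holds). Time passes only in rows, so rows that repeat a pose let the fingers close. It gives the time, the measured TCP pose, the force and the opening at its end, in the units of the state.
- arm.sense(): the state, without advancing time (a new reading comes with each control period).
- vision.get_image(name): name is "scene" or "top" or "wrist"; returns a dict with "frame" (384x512x3 uint8, blue, green, red), "range_z" (384x512 float32, m along the optical axis (not along the pixel's ray), 0 where there is no reading), "fx", "fy", "cx", "cy" (pixels), "R" (3x3) and "t" (3): a world point X has camera coordinates R X + t; the wrist camera has in their place "hand_eye" (4x4, takes a point from camera to tool coordinates, whose origin is the TCP and whose axes are the flange's). Camera axes: x right, y down, z forward; pixel columns grow to the right and rows downward; lengths in m; the calibration is good to about 2 mm. A picture is of the moment at which its call begins: read the wrist's pose just before it.
- job.hand_in(): hands the job in, once; it reports no verdict.
The state is a dict: "clock": time; "joints": joint angles; "dq": joint speeds; "joint_efforts": joint torques, N m; "tool_pos": TCP position; "eef_rot": TCP orientation; "ft_force": force on the tool from outside, world axes, zero at the start; "torque": the same for the moment, N m; "finger_gap": opening from 0.0 (shut) to 1.0 (fully open).
Only numpy, scipy, OpenCV 4.12 (cv2) and the standard library are available. Lean on these libraries where they do the work, as an engineer would, in place of code of your own. Each camera call takes 0.05 s, during which the arm holds its last target. There are 200 camera calls.

## Task

The hinged wooden leaf on the birch rack is covering the empty holes. Reach under its free edge with the fingertips and push it gently over its brass spine, without pinching or forcing it or letting it fly over, then press it down until it lies fully flat on the left side, covering the three marbles, and take the hand away. The marbles stay in their holes and everything else stays where it is.

Things in the scene. Friction and masses are not known exactly. Their poses are not given: they have to be found in the camera images.
- rack: Pale birch rack, fixed. Block 150 mm (x) by 190 mm (y) on four feet; underside 14 mm, top 50 mm above the shelf. Origin on the shelf under its centre, z up; -x is roughly the robot's right (-y), +x its left. A brass spine runs along y over its middle, between brass blocks (61 mm high) at y = +-88 mm. On each side, 40 mm from the spine, a row of four holes 20, 24, 28, 32 mm wide, 29 mm deep.
- leaf (a joint): Leaf angle about the spine, rad: 0 = flat over the rack's -x side (robot's right), 1.571 upright, 3.142 = flat over the +x side (left; hard stops at both ends). Starts at 0 to 0.25. The stiff hinge (0.07 N m; 1 to 1.5 N at the free edge raises the leaf) keeps the leaf at any angle where it is left; it does not fall by itself. Leaf: dark wood, 5 mm thick, 150 mm wide along the spine, about 60 g.
- leaf_edge (a point): Middle of the leaf's free edge (brass strip), at half its thickness, 105 mm from the spine axis; moves with the leaf. Its y runs along the spine; its z is the leaf's upper side at angle 0. With the leaf flat its underside is 51 mm above the shelf and it overhangs the block by 30 mm, with free space below the overhang.
- leaf_spine (a point): The middle of the spine axis, 53.5 mm above the shelf, over the rack's origin. Axes as the rack's.
- marble0: Teal marble with copper veins, 18 mm across, loose in the 20 mm hole on the rack's +x side, its top 11 mm below the rack's top. Origin at its centre.
- marble1: Dark red marble with copper veins, 22 mm across, loose in the 24 mm hole on the +x side, its top 7 mm below the rack's top. Origin at its centre.
- marble2: Cream marble with copper veins, 26 mm across, loose in the 28 mm hole on the +x side, its top 3 mm below the rack's top. Origin at its centre.
- bottle: Indigo glass bottle, 64 mm wide, 188 mm high, loose. Origin at the centre of its underside.
- mug: Glazed mustard mug, 80 mm wide, 90 mm high, handle on its +y side, loose. Origin at the centre of its underside.
- bookend: Black cast iron wedge-shaped bookend, 90 mm (x) by 60 mm (y), 100 mm high at its +x end, loose. Origin at the centre of its underside.
- sieve: Small brass sieve ring lying flat past the far end of the rack, 68 mm across, 22 mm high, loose. Origin at the centre of its underside.
Mind the look-alikes: they are no part of the job. What is shaped like the mug but turquoise is not meant.

How it is judged:
By the outcome, as a careful person would: the job done as asked, in the order asked, and still so for the second after the job is handed in, with the robot touching nothing.
It also fails if it takes over 48 s, if anything falls off the work surface, if the arm or the gripper's body presses on something with over 40 N, if the wrist force passes 120 N, or if a joint passes its speed limit or range.

## Working session

There is one attempt and no reset: what is moved stays moved. The work goes in short steps, Python scripts to look and compute and a tool call to move; the robot and the scene stay as the last step left them, time stands still between calls to the robot, and variables do not carry over. Pictures are saved under pics/ and viewed, about 8 in all and at most 12, crops included, and the job is handed in when it is done.

Besides the shell and the picture viewer there is one more tool, called as a command line: name --argument value ..., lists and objects as JSON in quotes. apply_moves: Moves the arm, as the interface text tells. Its arguments: {"type":"object","properties":{"commands":{"type":"array"},"newtons":{"type":"number"}},"required":["commands"]}

```bash
mkdir -p pics; python3 - <<'E'
from station import arm, vision, job
import cv2,numpy as np,pickle
print(arm.sense())
d={}
for n in ["scene","top"]:
    d[n]=vision.get_image(n); cv2.imwrite(f"pics/{n}0.png",d[n]["frame"])
    print(n,d[n]["fx"],d[n]["cx"],d[n]["cy"],d[n]["R"],d[n]["t"])
pickle.dump(d,open("d0.pkl","wb"))
E
```

```text
{'clock': 0.0, 'joints': array([-75.77273576,  23.94741607,  -0.58860097,  92.48550415,
         0.26785064,  63.63725921,  -3.03617895]), 'dq': array([-0.06071961,  0.01308258, -0.09534857,  0.00503321,  0.02522408,
       -0.03336266, -0.03238876]), 'joint_efforts': array([-2.85425140e-04, -8.64434338e+01,  6.78416211e-01, -4.34897554e+01,
        1.89819792e-02,  7.41964759e-03,  4.10851590e-05]), 'tool_pos': array([0.17853036, 0.59860121, 0.23066733]), 'eef_rot': array([-1.79931336e+02,  4.58601569e-03,  1.63393724e+02]), 'ft_force': array([ 0.20451279, -0.27185985,  0.01067668]), 'torque': array([-0.00296047,  0.02739388, -0.05824795]), 'finger_gap': 1.0001710840628968}
scene 419.91920872949214 254.17836934512746 191.20191501402502 [[-0.55652923  0.83082593 -0.00187158]
 [ 0.68894933  0.46023174 -0.55994247]
 [-0.46435336 -0.31291377 -0.82852938]] [ 0.30618245 -0.40362264  1.18525406]
top 406.2730576724877 260.00763218208414 194.74998251054794 [[-2.47788221e-02 -9.99692748e-01  6.47047547e-04]
 [-9.91555790e-01  2.44947113e-02 -1.27346477e-01]
 [ 1.27291500e-01 -3.79707943e-03 -9.91858083e-01]] [0.08584297 0.6111253  0.86909656]
```

View pics/top0.png

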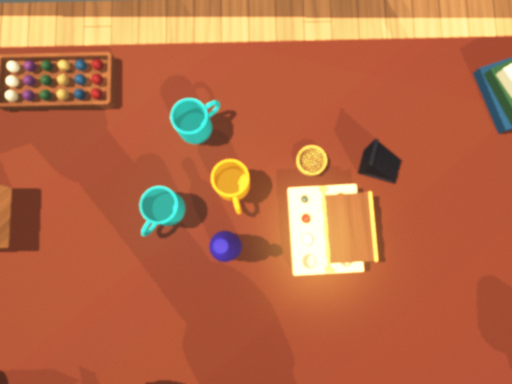

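View pics/scene0.png

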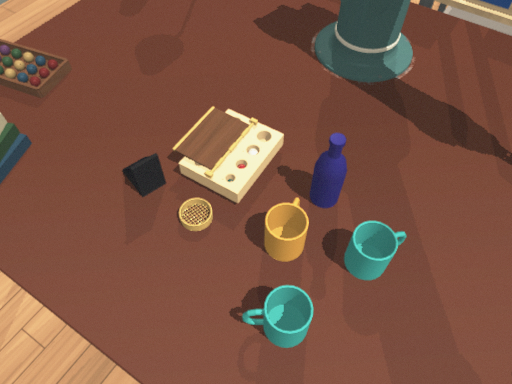

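Top view: the rack is around (327,230). The dark leaf covers its right half and its brass free edge runs from (372,192) to (377,262). The marbles are on the left at (305,199), (305,218) and (308,240). The bookend (380,162) and sieve (312,160) lie past the far end, the bottle is at (226,246) and the mustard mug at (231,180). Only one thing looks like the leaf. The other brass strips are the spine (327,230) and the rack's end blocks.

```bash
cat > h.py <<'E'
import numpy as np,cv2
def cloud(d):
    z=d["range_z"]; v,u=np.indices(z.shape)
    c=np.stack([(u-d["cx"])/d["fx"]*z,(v-d["cy"])/d["fy"]*z,z],-1)
    return (c-d["t"])@d["R"], z>0
def ray(d,u,v,h):
    r=np.array([(u-d["cx"])/d["fx"],(v-d["cy"])/d["fy"],1])@d["R"]; o=-d["t"]@d["R"]
    return o+r*(h-o[2])/r[2]
E
python3 - <<'E'
import pickle; from h import *
d=pickle.load(open("d0.pkl","rb"))
t=d["top"]; P,ok=cloud(t)
for (u,v) in [(350,200),(350,225),(350,250),(335,225),(365,225),(374,227),(293,230),(315,230),(430,300),(380,162),(312,160),(226,246)]:
    print((u,v),P[v-1:v+2,u-1:u+2].reshape(-1,3).mean(0).round(4))
hsv=cv2.cvtColor(t["frame"],cv2.COLOR_BGR2HSV)
print(hsv[225,[293,315,327,350,365,374,376,390]])
# rack+leaf: everything higher than 35mm in the window
m=(ok&(P[...,2]>0.035)).astype(np.uint8); w=np.zeros_like(m); w[180:285,280:385]=m[180:285,280:385]
n,l,s,c=cv2.connectedComponentsWithStats(w); print(s[1:],c[1:])
i=1+np.argmax(s[1:,4]); pts=P[l==i]
print(pts.min(0),pts.max(0)); 
wood=(l==i)&(hsv[...,1]>110)&(hsv[...,2]<215)
Q=P[wood]; print(len(Q)); A=np.c_[Q[:,:2],np.ones(len(Q))]; k=np.linalg.lstsq(A,Q[:,2],rcond=None)[0]; r=Q[:,2]-A@k;print("plane",k,r.std())
g=cv2.resize(t["frame"][165:290,275:400],None,fx=4.8,fy=4.8,interpolation=cv2.INTER_CUBIC)
cv2.imwrite("pics/crop.png",g)
E
```

```text
(350, 200) [ 0.5943 -0.1257  0.0573]
(350, 225) [ 0.5397 -0.1227  0.0576]
(350, 250) [ 0.4861 -0.12    0.0571]
(335, 225) [ 0.5406 -0.0903  0.0568]
(365, 225) [ 0.5389 -0.1552  0.0579]
(374, 227) [ 0.5348 -0.1795  0.0401]
(293, 230) [0.5323 0.0006 0.0495]
(315, 230) [ 0.5311 -0.0476  0.0486]
(430, 300) [ 0.369  -0.3075 -0.0009]
(380, 162) [ 0.6742 -0.1919  0.0723]
(312, 160) [ 0.6971 -0.0537  0.0027]
(226, 246) [0.5007 0.1361 0.1868]
[[ 30  11 255]
 [ 30  11 255]
 [ 26 136 254]
 [ 14 165 218]
 [ 13 166 214]
 [ 27 141 255]
 [ 13 174 155]
 [  8 175 189]]
[[ 289  184   89   91 6763]] [[332.23303268 228.06594706]]
[ 0.43722063 -0.1780629   0.03502431] [0.63112966 0.00671182 0.06330575]
120
plane [-3.87803953e-05  9.86303931e-03  5.95009497e-02] 0.0015276636135274535
```

View pics/crop.png

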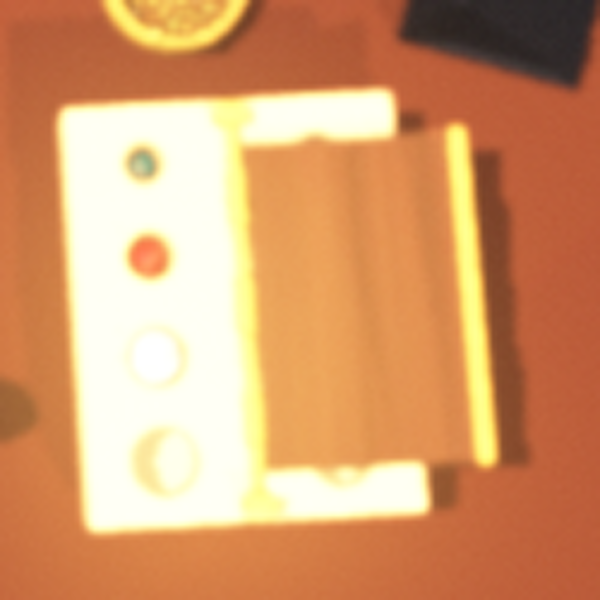

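Crop: the leaf is unambiguous. The strip centre runs from crop (458,128) to (486,463). The rack corners are (60,108), (393,92), (428,513) and (87,530), and the spine sits at about x = 245. The three marbles and an empty 32 mm hole are on the left.

```bash
python3 - <<'E'
import pickle; from h import *
d=pickle.load(open("d0.pkl","rb")); t=d["top"]
f=lambda a,h: ray(t,275+a[0]/4.8-.4,165+a[1]/4.8-.4,h)
e1,e2=f((458,128),.057),f((486,463),.057)
c=[f(p,.05) for p in [(60,108),(393,92),(428,513),(87,530)]]
print("edge",e1,e2,np.linalg.norm(e1-e2)); print(np.round(c,4))
print("sizes",[np.linalg.norm(c[i]-c[(i+1)%4]).round(4) for i in range(4)])
o=np.mean(c,0); yd=(c[1]+c[0]-c[2]-c[3]);yd/=np.linalg.norm(yd); xd=np.array([yd[1],-yd[0],0])*1; 
if xd[1]<0: xd=-xd
print("centre",o,"ydir",yd,np.degrees(np.arctan2(yd[1],yd[0])),"edge dist",(e1-o)@xd,(e2-o)@xd)
P,ok=cloud(t); q=(P-o)@np.c_[xd,yd,[0,0,1]]
m=ok&(abs(q[...,1])<.065)&(q[...,0]<-.015)&(q[...,0]>-.098); k=np.polyfit(q[m][:,0],P[m][:,2],1);print("leaf z(x)",k,np.polyval(k,[-.02,-.1]),m.sum())
E
```

```text
edge [ 0.61249918 -0.17065837  0.057     ] [ 0.46118514 -0.17421759  0.057     ] 0.15135589424965284
[[ 0.6272  0.0104  0.05  ]
 [ 0.6309 -0.1436  0.05  ]
 [ 0.4394 -0.1488  0.05  ]
 [ 0.4357  0.0046  0.05  ]]
sizes [np.float64(0.154), np.float64(0.1916), np.float64(0.1534), np.float64(0.1916)]
centre [ 0.53330761 -0.06934546  0.05      ] ydir [0.99959253 0.02854433 0.        ] 1.6356916559278123 edge dist -0.10353210247512894 -0.10277071651001453
leaf z(x) [-0.03148577  0.05534691] [0.05597663 0.05849549] 2292
```

apply_moves --commands '[[[0, 0, -1.4, 0.5, -1, 1, -1], [0, 0, -2.8, 1.2, -2, 2, -1], [0, 0, -4.2, 2.2, -3.2, 3, -1], [0, 0, -5.6, 3.2, -4.4, 4, -1], [0, 0, -7, 4.2, -5.6, 4.5, -1], [0, 0, -8.4, 5.2, -6.8, 4.5, -1], [0, 0, -9.8, 6, -8.2, 4.5, -1], [0, 0, -11.2, 6.5, -9.6, 4.5, -1]]]'

```text
clock: 0.77
tool_pos: [0.3426, 0.3571, 0.3437]
eef_rot: [180.0, 0.0, 107.0]
ft_force: [0.9, -0.1, -0.4]
finger_gap: -0.003
```

apply_moves --commands '[[[0, 0, -0.6, 0.5, -1.4, 0, -1], [0, 0, -1.2, 1.0, -2.8, 0, -1], [0, 0, -1.8, 1.4, -4.2, 0, -1], [0, 0, -2.4, 1.8, -5.6, 0, -1], [0, 0, -3.0, 2.1, -7, 0, -1], [0, 0, -3.6, 2.4, -8.4, 0, -1], [0, 0, -4.2, 2.7, -9.8, 0, -1], [0, 0, -4.8, 3, -11.2, 0, -1]]]'

```text
clock: 1.43
tool_pos: [0.4159, 0.0771, 0.3437]
eef_rot: [-180.0, -0.0, 83.2]
ft_force: [1.2, -1.0, 0.6]
finger_gap: 0.003
```

apply_moves --commands '[[[0, 0, -0.6, 0.3, -1.4, 0, -1], [0, 0, -1.2, 0.6, -2.8, 0, -1], [0, 0, -1.8, 0.8, -4.2, 0, -1], [0, 0, -2.4, 1.0, -5.6, 0, -1], [0, 0, -3.0, 1.2, -7, 0, -1], [0, 0, -3.6, 1.4, -8.4, 0, -1], [0, 0, -3.6, 1.6, -9.8, 0, -1], [0, 0, -3.6, 1.7, -11.2, 0, -1]]]'

```text
clock: 2.1
tool_pos: [0.4586, -0.2026, 0.3438]
eef_rot: [180.0, -0.0, 65.4]
ft_force: [1.5, 0.8, 1.0]
finger_gap: 0.001
```

apply_moves --commands '[[[1.25, -0.58, 0, 0, -0.4, 0, -1], [2.5, -1.16, 0, 0.2, -0.8, 0, -1], [3.75, -1.74, 0, 0.3, -1.2, -0.4, -1], [5, -2.32, 0, 0.4, -1.6, -0.8, -1], [6.25, -2.9, 0, 0.5, -2, -1.2, -1], [7.5, -3.48, 0, 0.6, -2.4, -1.8, -1], [8.75, -4.06, 0, 0.7, -2.8, -2.4, -1], [10, -4.65, 0, 0.8, -3.1, -3, -1]]]'

```text
clock: 2.77
tool_pos: [0.4785, -0.2803, 0.2682]
eef_rot: [179.3, -54.1, 65.7]
ft_force: [1.6, 1.3, 0.4]
finger_gap: 0.001
```

```bash
python3 - <<'E'
from station import arm
s=arm.sense()
for k in ("joints","tool_pos","eef_rot","ft_force"): print(k,s[k].round(3))
from scipy.spatial.transform import Rotation as R
print(R.from_euler("xyz",s["eef_rot"],degrees=True).as_matrix().round(3))
E
```

```text
joints [ 21.156  35.907  41.925  97.525 -61.375 100.99   55.329]
tool_pos [ 0.479 -0.28   0.268]
eef_rot [179.297 -54.142  65.712]
ft_force [1.579 1.267 0.351]
[[ 0.241  0.907  0.345]
 [ 0.534 -0.42   0.734]
 [ 0.81   0.007 -0.586]]
```

apply_moves --commands '[[[0, 0, 0, 0, 0, -1, -1], [0, 0, 0, 0, 0, -2, -1], [0, 0, 0, 0, 0, -3, -1], [0, 0, 0, 0, 0.1, -4, -1], [0, 0, 0, 0, 0.2, -5, -1], [0, 0, 0, 0, 0.4, -6, -1], [0, 0, 0, 0, 0.6, -6.8, -1], [0, 0, 0, 0, 0.6, -6.8, -1]]]'

```text
clock: 3.43
tool_pos: [0.4777, -0.2616, 0.0954]
eef_rot: [-179.9, -53.9, 65.3]
ft_force: [-0.1, -0.7, 0.6]
finger_gap: -0.0
```

```bash
python3 - <<'E'
from station import arm,vision
import cv2
s=arm.sense()
for k in ("joints","tool_pos","eef_rot","ft_force"): print(k,s[k].round(3))
d=vision.get_image("scene"); cv2.imwrite("pics/s1.png",cv2.resize(d["frame"][20:240,60:400],None,fx=2.3,fy=2.3))
E
```

```text
joints [ 25.132  48.287  33.775 102.594 -66.025  89.904  68.077]
tool_pos [ 0.478 -0.262  0.095]
eef_rot [-179.945  -53.89    65.254]
ft_force [-0.118 -0.739  0.6  ]
```

View pics/s1.png

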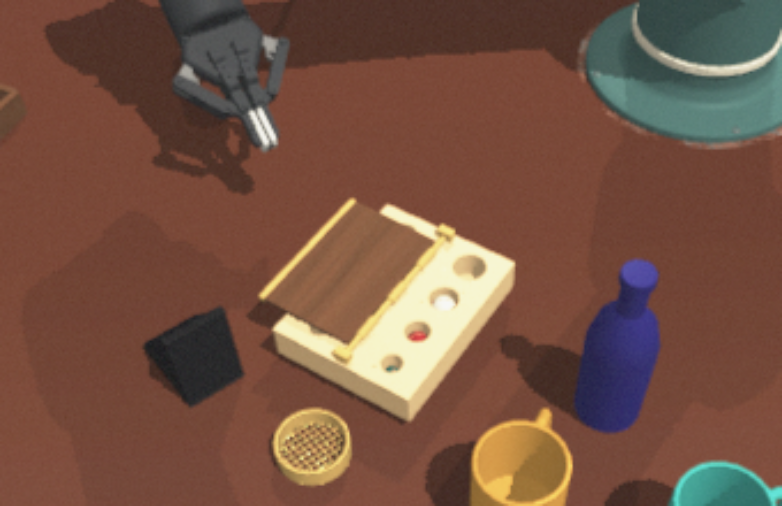

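Picture: the shut fingers (crop 265,145) point at the leaf's free edge (310,245), clear of everything. Next I go down and slide in under the edge.

apply_moves --commands '[[[0, 0, 0, 0.1, 0.1, -0.5, -1], [0, 0, 0, 0.2, 0.2, -1, -1], [0, 0, 0, 0.3, 0.3, -1.5, -1], [0, 0, 0, 0.4, 0.4, -2, -1], [0, 0, 0, 0.5, 0.6, -2.4, -1], [0, 0, 0, 0.6, 0.8, -2.7, -1], [0, 0, 0, 0.7, 0.9, -2.75, -1], [0, 0, 0, 0.7, 0.9, -2.75, -1]]]'

```text
clock: 4.15
tool_pos: [0.4967, -0.2407, 0.0305]
eef_rot: [179.5, -53.8, 65.7]
ft_force: [-1.1, -0.7, 0.3]
finger_gap: -0.001
```

```bash
cat > st.py <<'E'
from station import arm
s=arm.sense()
for k in ("joints","tool_pos","eef_rot","ft_force"): print(k,s[k].round(4))
E
python3 st.py
```

```text
joints [ 28.719   51.9932  24.6528 102.4704 -67.1784  81.7649  69.7534]
tool_pos [ 0.4967 -0.2407  0.0305]
eef_rot [179.4972 -53.8102  65.7063]
ft_force [-1.107  -0.6503  0.3099]
```

apply_moves --commands '[[[0, 0, 0, 0.2, 0.5, -0.1, -1], [0, 0, 0, 0.4, 1.0, -0.15, -1], [0, 0, 0, 0.6, 1.5, -0.15, -1], [0, 0, 0, 0.8, 1.9, -0.15, -1], [0, 0, 0, 0.95, 2.3, -0.15, -1], [0, 0, 0, 1.1, 2.6, -0.15, -1], [0, 0, 0, 1.2, 2.85, -0.15, -1], [0, 0, 0, 1.2, 2.9, -0.15, -1]]]'

```text
clock: 4.82
tool_pos: [0.5266, -0.1679, 0.0268]
eef_rot: [179.5, -53.8, 65.7]
ft_force: [0.7, 1.4, -0.1]
finger_gap: -0.0
```

```bash
python3 st.py; python3 - <<'E'
from station import vision
import cv2
d=vision.get_image("scene"); cv2.imwrite("pics/s2.png",cv2.resize(d["frame"][40:210,110:310],None,fx=3.5,fy=3.5))
E
```

```text
joints [ 29.1949  48.3296  13.824  106.902  -67.611   71.5937  66.6152]
tool_pos [ 0.5266 -0.1679  0.0268]
eef_rot [179.4844 -53.8099  65.7289]
ft_force [ 0.7286  1.3653 -0.0716]
```

View pics/s2.png

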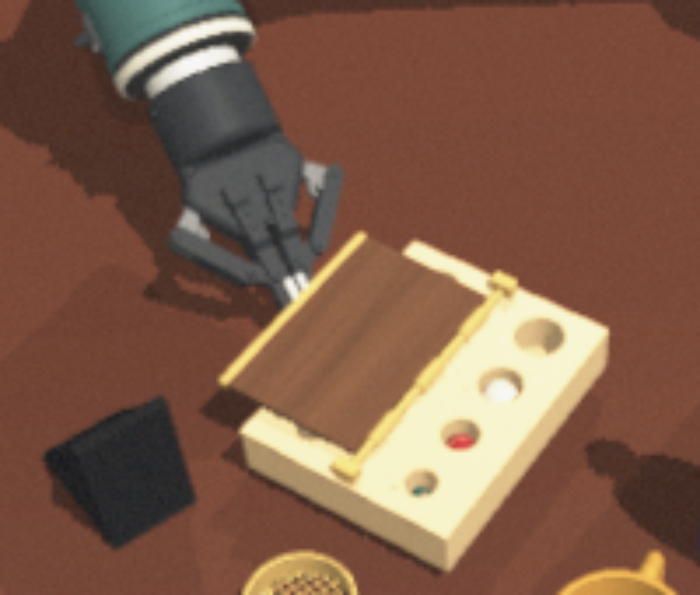

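Picture: the fingertips are under the middle of the overhang (crop 295,295) and touching nothing. Next I work out the pushing arc.

```bash
cat > arc.py <<'E'
import numpy as np
S=np.array([-.0695,.0535]); k=.907
def tcp(phi,a,r):
    u=np.array([-np.cos(phi),np.sin(phi)]); n=np.array([-np.sin(phi),-np.cos(phi)])
    d=np.array([k*np.sin(a),-np.cos(a)]); m=np.array([k*np.cos(a),np.sin(a)])
    h=0
    for e in (.011,-.011):
        for s in (-.0145,0,.0145):
            for q in np.arange(0,.06,.002):
                o=e*m-q*d+np.array([s*.42,0])
                if r+o@u<.107: h=max(h,-(o@n))
    return S+r*u+(.0025+h)*n
p0=None
for p in range(0,181,10):
    a=np.interp(p,[60,160],[54,20]); r=np.interp(p,[0,40,90,180],[.098,.092,.085,.085])
    t=tcp(np.radians(p),np.radians(a),r)
    print(p,"tilt",round(a,1),"y,z",t.round(4),"units from now (y,z)",((t-[-.1679,.0268])/.025).round(2))
E
python3 arc.py
```

```text
0 tilt 54.0 y,z [-0.1675  0.0256] units from now (y,z) [ 0.02 -0.05]
10 tilt 54.0 y,z [-0.1687  0.0465] units from now (y,z) [-0.03  0.79]
20 tilt 54.0 y,z [-0.1662  0.0657] units from now (y,z) [0.07 1.56]
30 tilt 54.0 y,z [-0.16    0.0838] units from now (y,z) [0.32 2.28]
40 tilt 54.0 y,z [-0.1509  0.0996] units from now (y,z) [0.68 2.91]
50 tilt 54.0 y,z [-0.141   0.1117] units from now (y,z) [1.07 3.4 ]
60 tilt 54.0 y,z [-0.1291  0.1221] units from now (y,z) [1.55 3.81]
70 tilt 50.6 y,z [-0.1156  0.1302] units from now (y,z) [2.09 4.13]
80 tilt 47.2 y,z [-0.1008  0.1357] units from now (y,z) [2.68 4.36]
90 tilt 43.8 y,z [-0.0853  0.1385] units from now (y,z) [3.3  4.47]
100 tilt 40.4 y,z [-0.0693  0.1398] units from now (y,z) [3.95 4.52]
110 tilt 37.0 y,z [-0.0531  0.138 ] units from now (y,z) [4.59 4.45]
120 tilt 33.6 y,z [-0.0373  0.1331] units from now (y,z) [5.22 4.25]
130 tilt 30.2 y,z [-0.0227  0.1252] units from now (y,z) [5.81 3.94]
140 tilt 26.8 y,z [-0.0097  0.1145] units from now (y,z) [6.33 3.51]
150 tilt 23.4 y,z [0.0009 0.1015] units from now (y,z) [6.75 2.99]
160 tilt 20.0 y,z [0.0087 0.0872] units from now (y,z) [7.06 2.42]
170 tilt 20.0 y,z [0.0132 0.0738] units from now (y,z) [7.25 1.88]
180 tilt 20.0 y,z [0.0155 0.0598] units from now (y,z) [7.34 1.32]
```

apply_moves --commands '[[[0, 0, 0, 0, 0, 0.2, -1], [0, 0, 0, 0, 0, 0.4, -1], [0, 0, 0, 0, 0, 0.6, -1], [0, 0, 0, 0, 0, 0.8, -1], [0, 0, 0, 0, 0.02, 1.0, -1], [0, 0, 0, 0, 0.04, 1.2, -1], [0, 0, 0, 0, 0.06, 1.4, -1], [0, 0, 0, 0, 0.08, 1.56, -1]]]'

```text
clock: 5.53
tool_pos: [0.5261, -0.1666, 0.0659]
eef_rot: [179.5, -53.8, 65.6]
ft_force: [-0.1, 0.1, -1.4]
finger_gap: 0.001
```

```bash
python3 st.py; python3 - <<'E'
from station import vision
import cv2
d=vision.get_image("scene"); cv2.imwrite("pics/s3.png",cv2.resize(d["frame"][40:210,110:310],None,fx=3.5,fy=3.5))
E
```

```text
joints [ 28.4036  44.1521  14.7885 107.7363 -66.0881  73.1132  63.4352]
tool_pos [ 0.5261 -0.1666  0.0659]
eef_rot [179.5329 -53.782   65.6426]
ft_force [-0.1184  0.1065 -1.4001]
```

View pics/s3.png

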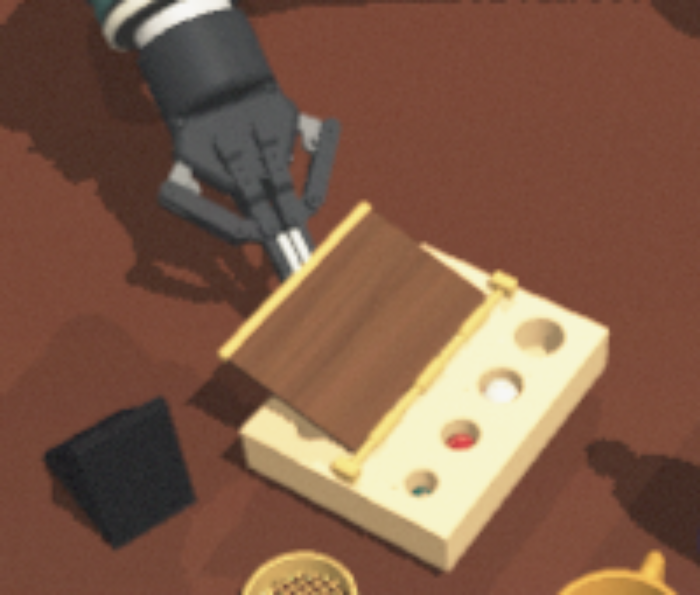

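The leaf is following the fingers; its edge is now visibly higher. I carry on along the arc.

apply_moves --commands '[[[0, 0, 0, 0, 0.06, 0.18, -1], [0, 0, 0, 0, 0.12, 0.36, -1], [0, 0, 0, 0, 0.18, 0.54, -1], [0, 0, 0, 0, 0.25, 0.72, -1], [0, 0, 0, 0, 0.33, 0.88, -1], [0, 0, 0, 0, 0.42, 1.04, -1], [0, 0, 0, 0, 0.51, 1.2, -1], [0, 0, 0, 0, 0.61, 1.35, -1]]]'

```text
clock: 6.25
tool_pos: [0.5261, -0.151, 0.0994]
eef_rot: [179.6, -53.8, 65.6]
ft_force: [0.1, -0.9, -0.9]
finger_gap: 0.0
```

apply_moves --commands '[[[0, 0, 0, 0, 0.1, 0.12, -1], [0, 0, 0, 0, 0.2, 0.24, -1], [0, 0, 0, 0, 0.29, 0.37, -1], [0, 0, 0, 0, 0.39, 0.49, -1], [0, 0, 0, 0, 0.51, 0.6, -1], [0, 0, 0, 0, 0.63, 0.7, -1], [0, 0, 0, 0, 0.75, 0.8, -1], [0, 0, 0, 0, 0.87, 0.9, -1]]]'

```text
clock: 6.92
tool_pos: [0.5261, -0.1292, 0.1217]
eef_rot: [179.6, -53.8, 65.6]
ft_force: [0.1, -0.6, -1.0]
finger_gap: -0.005
```

```bash
python3 st.py; python3 - <<'E'
from station import vision
import cv2
d=vision.get_image("scene"); cv2.imwrite("pics/s4.png",cv2.resize(d["frame"][40:210,110:310],None,fx=3.5,fy=3.5))
E
```

```text
joints [ 25.2326  36.6306  14.719  111.5104 -65.556   72.6577  58.5893]
tool_pos [ 0.5261 -0.1292  0.1217]
eef_rot [179.5632 -53.7847  65.6252]
ft_force [ 0.0821 -0.56   -1.0194]
```

View pics/s4.png

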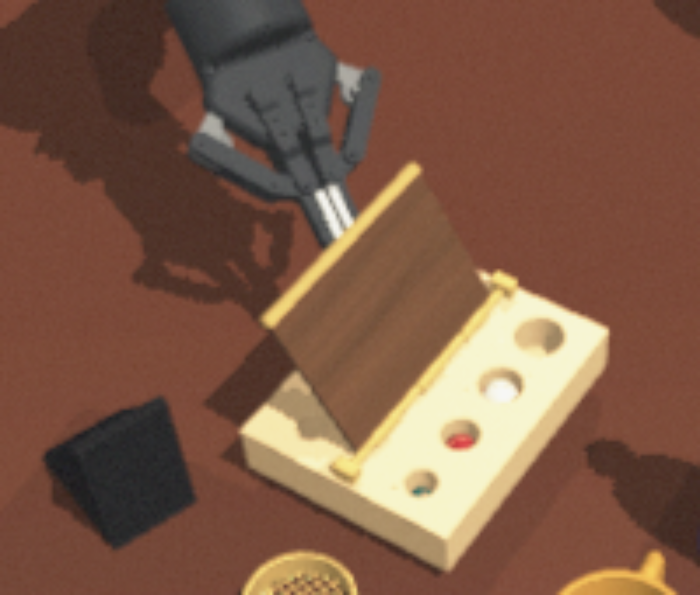

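The leaf is at about 60° and following smoothly at about 1 N.

apply_moves --commands '[[[-0.15, 0.07, 0, 0, 0.13, 0.08, -1], [-0.31, 0.14, 0, 0, 0.27, 0.16, -1], [-0.46, 0.21, 0, 0, 0.4, 0.24, -1], [-0.62, 0.29, 0, 0, 0.54, 0.32, -1], [-0.77, 0.36, 0, 0, 0.69, 0.38, -1], [-0.92, 0.43, 0, 0, 0.84, 0.44, -1], [-1.08, 0.5, 0, 0, 0.98, 0.5, -1], [-1.23, 0.57, 0, 0, 1.13, 0.55, -1]]]'

```text
clock: 7.63
tool_pos: [0.5261, -0.1009, 0.1355]
eef_rot: [179.6, -46.9, 65.6]
ft_force: [-0.0, -0.8, -1.0]
finger_gap: -0.002
```

apply_moves --commands '[[[-0.15, 0.07, 0, 0, 0.15, 0.03, -1], [-0.31, 0.14, 0, 0, 0.31, 0.06, -1], [-0.46, 0.21, 0, 0, 0.46, 0.09, -1], [-0.62, 0.29, 0, 0, 0.62, 0.11, -1], [-0.77, 0.36, 0, 0, 0.78, 0.13, -1], [-0.92, 0.43, 0, 0, 0.94, 0.15, -1], [-1.08, 0.5, 0, 0, 1.1, 0.16, -1], [-1.23, 0.57, 0, 0, 1.27, 0.16, -1]]]'

```text
clock: 8.3
tool_pos: [0.5261, -0.0692, 0.1393]
eef_rot: [179.7, -40.1, 65.5]
ft_force: [0.1, -1.5, -1.1]
finger_gap: -0.003
```

apply_moves --commands '[[[-0.15, 0.07, 0, 0, 0.16, -0.01, -1], [-0.31, 0.14, 0, 0, 0.32, -0.03, -1], [-0.46, 0.21, 0, 0, 0.48, -0.05, -1], [-0.62, 0.29, 0, 0, 0.64, -0.07, -1], [-0.77, 0.36, 0, 0, 0.8, -0.12, -1], [-0.92, 0.43, 0, 0, 0.96, -0.17, -1], [-1.08, 0.5, 0, 0, 1.12, -0.22, -1], [-1.23, 0.57, 0, 0, 1.27, -0.27, -1]]]'

```text
clock: 8.97
tool_pos: [0.5261, -0.0374, 0.1324]
eef_rot: [179.8, -33.4, 65.5]
ft_force: [0.5, -0.2, 0.1]
finger_gap: 0.006
```

```bash
python3 st.py; python3 - <<'E'
from station import vision
import cv2
d=vision.get_image("scene"); cv2.imwrite("pics/s5.png",cv2.resize(d["frame"][40:210,110:310],None,fx=3.5,fy=3.5))
E
```

```text
joints [  4.776   23.4737  17.2337 118.2962 -54.9526  51.7774  36.2101]
tool_pos [ 0.5261 -0.0374  0.1324]
eef_rot [179.7625 -33.3644  65.4849]
ft_force [ 0.5176 -0.1618  0.145 ]
```

View pics/s5.png

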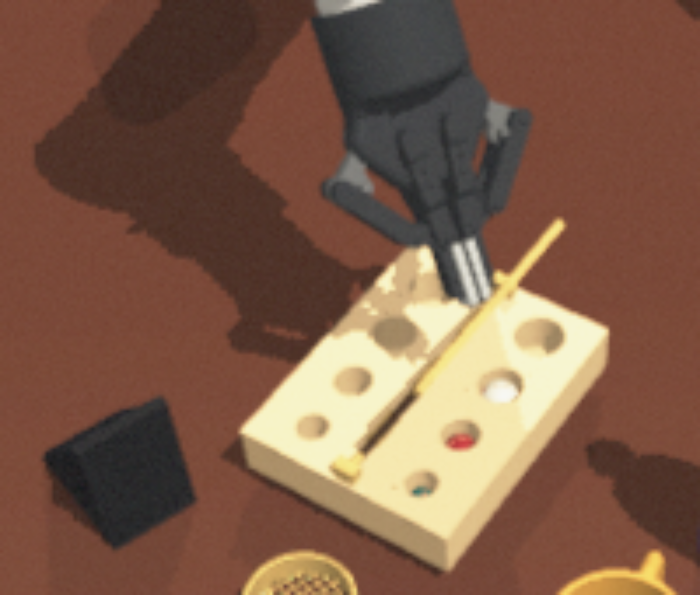

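The leaf is past upright, seen almost edge-on, and still controlled. The marbles are in place. I continue.

apply_moves --commands '[[[-0.15, 0.07, 0, 0, 0.15, -0.07, -1], [-0.31, 0.14, 0, 0, 0.3, -0.15, -1], [-0.46, 0.21, 0, 0, 0.45, -0.23, -1], [-0.62, 0.29, 0, 0, 0.59, -0.31, -1], [-0.77, 0.36, 0, 0, 0.72, -0.41, -1], [-0.92, 0.43, 0, 0, 0.85, -0.52, -1], [-1.08, 0.5, 0, 0, 0.98, -0.63, -1], [-1.23, 0.57, 0, 0, 1.11, -0.74, -1]]]'

```text
clock: 9.68
tool_pos: [0.5261, -0.0097, 0.1137]
eef_rot: [179.8, -26.6, 65.5]
ft_force: [0.7, -0.8, 0.4]
finger_gap: 0.0
```

apply_moves --commands '[[[-0.15, 0.07, 0, 0, 0.11, -0.13, -1], [-0.31, 0.14, 0, 0, 0.22, -0.26, -1], [-0.46, 0.21, 0, 0, 0.32, -0.39, -1], [-0.62, 0.29, 0, 0, 0.42, -0.52, -1], [-0.77, 0.36, 0, 0, 0.5, -0.66, -1], [-0.92, 0.43, 0, 0, 0.58, -0.8, -1], [-1.08, 0.5, 0, 0, 0.66, -0.95, -1], [-1.23, 0.57, 0, 0, 0.73, -1.09, -1]]]'

```text
clock: 10.35
tool_pos: [0.5261, 0.0084, 0.0864]
eef_rot: [179.8, -19.8, 65.4]
ft_force: [0.4, -0.2, 0.1]
finger_gap: 0.002
```

apply_moves --commands '[[[0, 0, 0, 0, 0.05, -0.13, -1], [0, 0, 0, 0, 0.1, -0.26, -1], [0, 0, 0, 0, 0.15, -0.4, -1], [0, 0, 0, 0, 0.19, -0.54, -1], [0, 0, 0, 0, 0.22, -0.68, -1], [0, 0, 0, 0, 0.25, -0.82, -1], [0, 0, 0, 0, 0.27, -0.95, -1], [0, 0, 0, 0, 0.28, -1.05, -1]]]'

```text
clock: 11.02
tool_pos: [0.526, 0.0151, 0.0601]
eef_rot: [179.9, -19.9, 65.4]
ft_force: [-0.4, -0.7, -0.4]
finger_gap: -0.001
```

```bash
python3 st.py
```

```text
joints [ -8.5848  27.4608  17.2675 119.8379 -47.9409  37.2062  21.6221]
tool_pos [0.526  0.0151 0.0601]
eef_rot [179.8603 -19.8886  65.4274]
ft_force [-0.371  -0.734  -0.4074]
```

apply_moves --commands '[[[0, 0, 0, 0, 0, -0.02, -1], [0, 0, 0, 0, 0, -0.04, -1], [0, 0, 0, 0, 0, -0.06, -1], [0, 0, 0, 0, 0, -0.08, -1], [0, 0, 0, 0, 0, -0.08, -1]]]'

```text
clock: 11.43
tool_pos: [0.5262, 0.0152, 0.0586]
eef_rot: [179.8, -19.9, 65.4]
ft_force: [-1.6, -0.4, 1.7]
finger_gap: -0.002
```

apply_moves --commands '[[[0, 0, 0, 0, 0, -0.02, -1], [0, 0, 0, 0, 0, -0.04, -1], [0, 0, 0, 0, 0, -0.06, -1], [0, 0, 0, 0, 0, -0.08, -1], [0, 0, 0, 0, 0, -0.08, -1]]]'

```text
clock: 11.85
tool_pos: [0.5264, 0.0152, 0.0576]
eef_rot: [179.8, -20.0, 65.5]
ft_force: [-10.5, -1.7, 25.6]
finger_gap: 0.004
```

The 25.6 N reading means the leaf is on its stop. I lift straight off and check.

apply_moves --commands '[[[0, 0, 0, 0, 0, 0.1, -1], [0, 0, 0, 0, 0, 0.4, -1], [0, 0, 0, 0, 0, 1, -1], [0, 0, 0, 0, 0, 2, -1], [0, 0, 0, 0, -1, 3, -1], [0, 0, 0, 0, -2.2, 4, -1], [0, 0, 0, -1, -3.4, 5, -1], [0, 0, 0, -2, -4.6, 6, -1]]]'

```text
clock: 12.52
tool_pos: [0.4806, -0.095, 0.2028]
eef_rot: [179.8, -19.9, 65.5]
ft_force: [-1.0, -0.6, 0.8]
finger_gap: -0.001
```

apply_moves --commands '[[[0, 0, 0, -0.6, -1.2, 0.5, -1], [0, 0, 0, -1.2, -2.4, 1, -1], [0, 0, 0, -1.8, -3.6, 1, -1], [0, 0, 0, -2.2, -4.8, 1, -1], [0, 0, 0, -2.2, -6, 1, -1], [0, 0, 0, -2.2, -6, 1, -1]]]'

```text
clock: 13.02
tool_pos: [0.4251, -0.2489, 0.2271]
eef_rot: [179.8, -19.8, 65.2]
ft_force: [-1.0, 0.7, -0.3]
finger_gap: 0.001
```

```bash
python3 st.py; python3 - <<'E'
from station import vision
import cv2,pickle; from h import *
d={n:vision.get_image(n) for n in ("scene","top")}
pickle.dump(d,open("d1.pkl","wb")); t=d["top"]
P,ok=cloud(t); o=np.array([.5333,-.0693,0]); yd=np.array([.9996,.0285,0]); xd=np.array([-.0285,.9996,0])
q=(P-o)@np.c_[xd,yd,[0,0,1]]
m=ok&(abs(q[...,1])<.065)&(q[...,0]>.015)&(q[...,0]<.098); k=np.polyfit(q[m][:,0],P[m][:,2],1);print("leaf z(x)",k,np.polyval(k,[.02,.1]),m.sum())
a=d["scene"]["frame"][40:290,100:400]; b=t["frame"][120:290,190:410]
cv2.imwrite("pics/end.png",np.hstack([cv2.resize(a,(480,400)),cv2.resize(b,(320,247)) if 0 else cv2.copyMakeBorder(cv2.resize(b,(320,247)),0,153,0,0,cv2.BORDER_CONSTANT)]))
E
```

```text
joints [  8.736   15.802   35.2116 110.6999 -30.6559  66.1766  33.5967]
tool_pos [ 0.4251 -0.2489  0.2271]
eef_rot [179.7591 -19.7581  65.1609]
ft_force [-0.9719  0.7023 -0.2933]
leaf z(x) [0.00169451 0.05525814] [0.05529203 0.05542759] 2289
```

View pics/end.png

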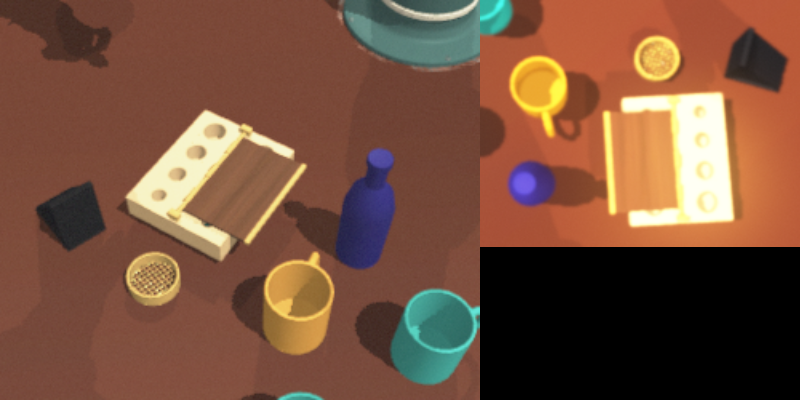

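```bash
python3 -c "
from station import job; print(job.hand_in())"
```

```text
the job is handed in; nothing more can be done
None
```

The leaf now lies flat on the rack's left side, covering the three marbles, and I've handed the job in at about 13 s of the 48 s allowed.

I slid the shut fingertips under the free edge and pushed the leaf over the spine in one slow arc. The forces read about 1 to 2 N on the way over. I then pressed it onto its left stop and moved the hand well clear.

**Flatness:** in the last depth image the leaf's top is about 55 mm above the shelf at both the spine side and the outer side (slope 0.002 rad). The description puts it at 56 mm, and the camera calibration is good to about 2 mm.

**Press force:** the final press peaked at 25.6 N vertically, much more than the hinge needs. It came from the fingertips, is under the 40 N limit, and rose only once the leaf met its stop.

**Surroundings:** in the last picture the bottle, mustard mug, bookend and sieve looked unmoved, though I did not measure their positions again. The marbles were in their holes when last seen, with the leaf past upright; they are now hidden under it. No check failed or disagreed.

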